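# Make up a stool kit of three legs

### The job

A stool kit needs three natural beech legs and one is already in the blue tray: make it exactly three, by taking beech legs from the sloping rack and laying them flat on the tray's floor, not stacked and not dropped in. Leave the spare beech leg and the black leg where they lie in the rack, and do not push aside or knock over the sanding block, the glue bottle or the screw jar.

Things in the scene. Friction and masses are not known exactly. Their poses are not given: they have to be found in the camera images.
- rack: fixed red stock rack, 320 mm wide (along y). Its deck rises at 38 degrees towards the rack's +x. Four lanes at y = -120, -40, 40, 120 mm; a leg in a lane has its centre at x = 60, z = 85 mm. The lip along the lower (-x) edge stands 14 mm above the deck. Origin on the table; x horizontal, pointing up the slope, z up
- lamp_bar (a point): middle of the underside of a fixed lamp bar over the rack, parallel to its y: 370 long, 50 wide (x), 22 mm high. It bars the way straight down to the legs: come in from the rack's -x side, square to the deck. Posts 95 mm behind it (+x) at y = -175 and 175 mm carry it by level arms. Axes as the rack's
- tray: fixed open blue plastic tray, 210 (x) x 230 (y) x 35 mm high outside, walls and floor 5 mm thick (inside 200 x 220 mm). Origin at the centre of its underside, on the table; z up.
- leg_1: natural pale beech furniture leg, 150 mm long, 30 x 30 mm square, about 100 g, dark rubber cap on the foot end, steel stud (8 mm thick, 14 mm long) on the other. Origin at the centre of the 150 mm bar; x along it towards the stud, z square to the deck. Three of these and the black one lie in the rack's four lanes in any order, feet against the lip
- leg_2: natural pale beech furniture leg, 150 mm long, 30 x 30 mm square, about 100 g, dark rubber cap on the foot end, steel stud (8 mm thick, 14 mm long) on the other. Origin at the centre of the 150 mm bar; x along it towards the stud, z square to the deck. Three of these and the black one lie in the rack's four lanes in any order, feet against the lip
- leg_3: natural pale beech furniture leg, 150 mm long, 30 x 30 mm square, about 100 g, dark rubber cap on the foot end, steel stud (8 mm thick, 14 mm long) on the other. Origin at the centre of the 150 mm bar; x along it towards the stud, z square to the deck. Three of these and the black one lie in the rack's four lanes in any order, feet against the lip
- tray_leg: a beech leg just like the others (size, axes, origin), lying flat on the tray's floor from the start, about along the tray's x, 50 to 75 mm from its middle on the +y side: it counts as the first of the three
- black_leg: the same leg (size, axes, origin) in black: not wanted, stays in the rack
- sanding_block: cork sanding block, 65 x 110 x 35 mm high, loose on the table by the low edge of the rack; origin at the centre of its underside. A bystander
- glue_bottle: yellow glue bottle, 60 mm across, 150 mm high, standing beyond the tray; origin at the centre of its underside. A bystander
- screw_jar: glass jar with a steel lid, 70 mm across, 90 mm high, standing beyond the tray; origin at the centre of its underside. A bystander
Things that resemble listed ones, but are neither listed nor needed, are in the scene too. What is shaped like the leg_3 but purple is not meant.

How it is judged:
By the outcome, as a careful person would: the job done as asked, in the order asked, and still so for the second after the job is handed in, with the robot touching nothing.
It also fails if it takes over 61 s, if anything falls off the work surface, if the arm or the gripper's body presses on something with over 40 N, if the wrist force passes 120 N, or if a joint passes its speed limit or range.

### The arm

A 6-joint arm with a two-finger parallel gripper is mounted at the origin on the work surface. World frame = base frame: x ahead of the robot, y to its left, z up, the work surface at z = 0. Lengths are in mm, angles in rad, forces in N, time in s.
With the tool pointing down it reaches from about 300 to 775 mm from the base axis. Payload 14.6 kg.
Tool frame: the origin (TCP) lies on the centre line of the jaws, within the pads' length; the fingertips stand 19 mm ahead of it and the grasp point (between the pads) is the TCP (bot.tip_reach is the distance from the TCP to the fingertips, in mm); z points along the fingers, y is the line along which they close (so a half turn about z gives the same grasp; the last joint's range is limited). The gripper opens to 85 mm and grips with 20 to 120 N. Pads are 22 mm wide; open, the fingers measure 114 mm over their backs; the gripper's body (76 mm by 85 mm) begins 54 mm behind the grasp point. The pads swing forward as they close: fully open they stand 13 mm farther back than shut.
Start: joints at [1.073, 0.3, 1.521, -0, 1.321, -0.067], TCP at [229.675, 499.739, 250.281] pointing down, gripper open.
Joint ranges: [-3.03, 3.03], [-0.79, 2.21], [0.23, 2.52], [-1.04, 4.18], [0, 3.07], [-2.55, 2.55]. Speed limits (rad/s): [2.22, 2.22, 2.57, 3.14, 3.14, 3.14].

### API

Orientations are given as a unit quaternion [w, x, y, z].
In Python, from rig import bot gives the robot as it stands. Calls block until the motion is done:
- bot.move_to(position, orientation): joint-space move of the TCP to a pose.
- bot.servo_line(position, attitude=None, speed=150, until_force=None): straight line of the TCP; attitude=None keeps the orientation; speed is the mean speed in mm/s. With until_force (N) it stops when the force on the tool has changed by that much, and returns True; else False.
- bot.move_joints(angles): joint-space move.
- bot.move_gripper(opening, grip_force=None): finger opening in mm; grip_force is the grip in N (None keeps the last); returns when the fingers have stopped.
- bot.dwell(seconds).
- bot.ik(position, orientation): joint angles nearest the present ones, or None.
- bot.read_state(): the state.
- bot.read_camera(name): name is "side" or "top"; returns a dict with "image" (400x640x3 uint8, blue, green, red), "depth" (400x640 float32, mm along the optical axis (not along the pixel's ray), 0 where there is no reading), "fovy" (degrees; the focal length in pixels is half the picture's height over the tangent of half this angle, whatever the lens; pixels are square), "cx", "cy" (the principal point, pixels), "eye" and "attitude" of the camera in the world. Camera axes: x right, y down, z forward; pixel columns grow to the right and rows downward; lengths in mm; the calibration is good to about 2 mm. A picture is of the moment at which its call begins.
A pose or a line that the arm cannot do raises bot.MotionError and nothing moves.
- bot.finish_job(): hands the job in; it is judged then, once.
The state is a dict: "clock": time; "joint_positions": joint angles; "qvel": joint speeds; "effort": joint torques, N m; "ee_pos": TCP position; "tool_rot": TCP orientation; "ft_force": force on the tool from outside, world axes, zero at the start; "moment": the same for the moment, N m; "grip_width": finger opening in mm; "grip_force": force on a finger pad.
Only numpy, scipy, OpenCV 4.12 (cv2) and the standard library are available. Lean on these libraries where they do the work, as an engineer would, in place of code of your own. Each camera call takes 0.05 s, during which the arm holds its last target. There are 200 camera calls.

## Working session

There is one attempt and no reset: what is moved stays moved. The work goes in short steps, each a Python script; the robot and the scene stay as the last script left them, time stands still between calls to the robot, and variables do not carry over. Pictures are saved under pics/ and viewed, at most 10 in all, crops included, and the job is handed in when it is done.

```bash
ls; mkdir -p pics
python3 - <<'E'
from rig import bot
import cv2,numpy as np
for n in("top","side"):
    c=bot.read_camera(n); cv2.imwrite(f"pics/{n}0.png",c["image"]); np.savez(f"{n}0.npz",**c)
    print(n,c["fovy"],c["cx"],c["cy"],c["eye"],c["attitude"],[k for k in c], (c["depth"]>0).mean())
print(bot.tip_reach,bot.read_state())
E
```

```text
pics
top 51.43560008880917 318.93124830825985 193.11712980445512 [ 239.75500141  -37.45672574 1292.37712334] [-0.07651943  0.7205656  -0.68525217  0.07320826] ['image', 'depth', 'fovy', 'cx', 'cy', 'eye', 'attitude'] 0.99598828125
side 50.34650046207497 321.7902988315958 200.11013234182323 [ 291.57711088 -888.03106854  727.24557753] [-0.47726747  0.87229131 -0.09067741  0.05568884] ['image', 'depth', 'fovy', 'cx', 'cy', 'eye', 'attitude'] 0.99603125
19.0 {'clock': 0.1, 'joint_positions': array([ 1.07336450e+00,  3.00414454e-01,  1.52151264e+00,  2.73183360e-05,
        1.32069358e+00, -6.66052157e-02]), 'qvel': array([ 0.00037548,  0.000867  , -0.00017478, -0.00036371, -0.00103883,
        0.00242661]), 'effort': array([ 1.22376769e-03, -5.44380748e+01, -3.62365723e+01, -1.04268926e-05,
        3.06267844e-03,  5.55751967e-05]), 'ee_pos': array([229.6033    , 499.57829871, 249.78132904]), 'tool_rot': array([-1.55755564e-04,  2.13754479e-01,  9.76887280e-01, -4.90019925e-04]), 'ft_force': array([0.44063882, 0.52137793, 0.55589776]), 'moment': array([0.02191896, 0.00759735, 0.01020031]), 'grip_force': 0.0, 'grip_width': 85.65164325915646}
```

View pics/top0.png

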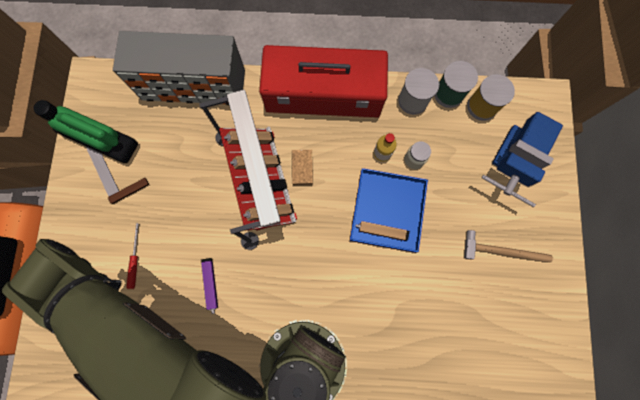

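View pics/side0.png

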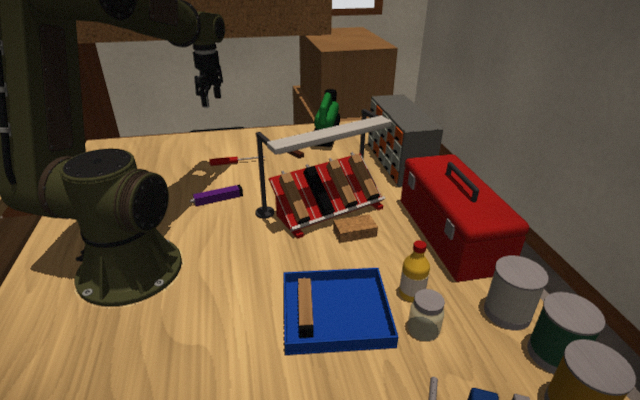

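```bash
cat > h.py <<'E'
import numpy as np,cv2
from scipy.spatial.transform import Rotation as R
def q2R(q): return R.from_quat(np.r_[q[1:],q[0]])
def cloud(c):
    h,w=c["depth"].shape; f=h/2/np.tan(np.radians(float(c["fovy"]))/2)
    v,u=np.mgrid[:h,:w]; d=c["depth"]
    p=np.stack([(u-c["cx"])/f*d,(v-c["cy"])/f*d,d],-1)
    return (q2R(c["attitude"]).apply(p.reshape(-1,3))+c["eye"]).reshape(h,w,3)
def hsv(c): return cv2.cvtColor(c["image"],cv2.COLOR_BGR2HSV)
def rect(P): 
    r=cv2.minAreaRect(P[:,:2].astype(np.float32)); return np.round(r[0],1),np.round(r[1],1),round(r[2],1)
def box(c,u0,u1,v0,v1):
    m=np.zeros(c["depth"].shape,bool); m[v0:v1,u0:u1]=1; return m&(c["depth"]>0)
E
python3 - <<'E'
from h import *
C={n:dict(np.load(n+"0.npz")) for n in("top","side")}
B={"top":dict(tray=(340,435,160,260),rack=(205,300,85,250),sand=(285,320,140,195)),"side":dict(tray=(275,405,260,360),rack=(250,400,110,240))}
for n,c in C.items():
    P=cloud(c);H=hsv(c);h,s,v=[H[...,i].astype(int) for i in range(3)]
    tb=box(c,0,640,0,400)&(abs(P[...,2])<8)&(P[...,0]>200); print(n,"table z",np.median(P[tb][:,2]),P[tb][:,2].std())
    m=box(c,*B[n]["tray"])&(h>100)&(h<130)&(s>120)
    Q=P[m]; print("tray all",rect(Q),"rim",rect(Q[(Q[:,2]>29)&(Q[:,2]<42)]),"floor z",np.percentile(Q[:,2],[2,50,98]))
    m=box(c,*B[n]["tray"])&(h<25)&(s>50)&(P[...,2]>12); Q=P[m]; print("trayleg",rect(Q[Q[:,2]>28]),np.percentile(Q[:,2],[5,50,95]),len(Q))
    m=box(c,*B[n]["rack"])&(s<50)&(v>110)&(P[...,2]>150); Q=P[m]; print("bar",rect(Q),np.percentile(Q[:,2],[2,50,98]),len(Q))
    m=box(c,*B[n]["rack"])&((h<6)|(h>174))&(s>150)&(P[...,2]>15); Q=P[m]; 
    A=np.c_[Q[:,:2],np.ones(len(Q))]
    for _ in range(8):
        k=np.linalg.lstsq(A,Q[:,2],rcond=None)[0]; r=Q[:,2]-A@k; g=abs(r)<max(3,1.5*np.median(abs(r))); A,Q=A[g],Q[g]
    print("deck",k,"slope",np.degrees(np.arctan(np.hypot(*k[:2]))),"dir",np.degrees(np.arctan2(k[1],k[0])),len(Q),r.std())
    m=(box(c,*B[n]["rack"])&(h>=6)&(h<22)&(s>50)&(v>90)&(P[...,2]>48)).astype(np.uint8)
    nn,L,st,ce=cv2.connectedComponentsWithStats(m)
    for i in range(1,nn):
        if st[i,4]>25: Q=P[L==i]; print(" leg",st[i],Q.mean(0).round(1),rect(Q),Q[:,2].min().round(),Q[:,2].max().round())
    m=(box(c,*B[n]["rack"])&(v<45)&(P[...,2]>30)).astype(np.uint8)
    nn,L,st,ce=cv2.connectedComponentsWithStats(m)
    for i in range(1,nn):
        if st[i,4]>40: Q=P[L==i]; print(" dark",st[i],Q.mean(0).round(1),rect(Q),Q[:,2].min().round(),Q[:,2].max().round())
    if n=="top":
        Q=P[box(c,*B[n]["sand"])&(P[...,2]>25)&(P[...,2]<45)&(h>=5)&(h<25)&(s>60)];print("sand",rect(Q))
E
```

```text
top table z -1.1031914915804464 2.8621720074567616
tray all (array([ 471.1, -242.1]), array([208.9, 230.6]), 82.8) rim (array([ 471.1, -242.1]), array([208.9, 230.6]), 82.8) floor z [-1.2803027   4.55908929 35.69163163]
trayleg (array([ 516. , -238.9]), array([194.3, 254.5]), 81.4) [17.19320688 33.45962646 39.51544309] 580
bar (array([551.8, 150.7]), array([368.9,  53.3]), 18.1) [260.99587229 265.4691293  269.37983082] 2621
deck [1.21259282e-02 1.77726132e-01 6.72445888e+01] slope 10.100676779819104 dir 86.09686296866884 222 2.033893325266747
 leg [205 113  13  20  26] [680.3 299.9 147.2] (array([680.6, 300.2]), array([5.7, 2.2]), 54.6) 76.0 220.0
 leg [227 131  11  13  82] [646.6 235.9 140.4] (array([631.3, 230.8]), array([91.9, 35.5]), 33.2) 109.0 268.0
 leg [257 132  15   8 107] [677.  154.6  69.7] (array([677.1, 154.7]), array([26.5, 38.7]), 21.2) 51.0 88.0
 leg [223 146  21  80  90] [496.1 222.5 120.4] (array([504.3, 225.4]), array([245.7,   4.1]), 18.9) 114.0 129.0
 leg [234 155  11  14  87] [570.  208.9 143. ] (array([556.3, 204. ]), array([87.4, 37.2]), 38.5) 112.0 265.0
 leg
[... 2630 characters left out ...]
 array([193.4,  10.8]), 68.0) 30.0 93.0
 dark [361 133   4  23  60] [683.5 290.3 153.9] (array([664.7, 232.1]), array([136.1,   9.1]), 72.3) 112.0 245.0
 dark [257 134  10  73 269] [354.9 174.9 161.9] (array([358.4, 151.5]), array([11.2, 69.3]), 7.7) 32.0 264.0
 dark [304 167  30  49 644] [509.  133.2  91.8] (array([519.3, 138.8]), array([ 50.4, 124.1]), 17.4) 36.0 143.0
 dark [367 194  12   7  42] [676.8 133.9  50.6] (array([676.3, 133.3]), array([19.4, 32.1]), 77.7) 38.0 58.0
 dark [345 201  12   7  45] [601.2 108.6  50.5] (array([600.6, 109.2]), array([18.9, 31.8]), 74.4) 37.0 58.0
 dark [298 217  12   7  48] [451.3  56.3  51. ] (array([451.6,  56.5]), array([18.8, 30.6]), 80.0) 36.0 57.0
```

Run:
```python
from h import *
C={n:dict(np.load(n+"0.npz")) for n in("top","side")}
B={"top":dict(tray=(340,435,160,260),rack=(205,300,85,250)),"side":dict(tray=(275,405,260,360),rack=(250,400,110,240))}
a=np.radians(38)
for n,c in C.items():
    P=cloud(c);H=hsv(c);h,s,v=[H[...,i].astype(int) for i in range(3)]
    for yaw in (108.2,108.8):
        y=np.radians(yaw);ex=np.array([np.cos(y),np.sin(y)]);ey=np.array([-ex[1],ex[0]])
        W=np.stack([P[...,:2]@ex,P[...,:2]@ey,P[...,2]],-1); N=-W[...,0]*np.sin(a)+W[...,2]*np.cos(a); T=W[...,0]*np.cos(a)+W[...,2]*np.sin(a)
        m=(box(c,*B[n]["rack"])&(h>=6)&(h<22)&(s>50)&(v>80)&(P[...,2]>45)&(P[...,2]<160))
        hist,e=np.histogram(N[m],np.arange(-80,120,3)); i=hist.argmax(); n0=np.median(N[m&(abs(N-e[i]-1.5)<6)])
        print(n,yaw,"n0",n0.round(1))
        g=(m&(abs(N-n0)<4))
        for lo,hi in ((-720,-660),(-650,-580),(-490,-420)):
            k=g&(W[...,1]>lo)&(W[...,1]<hi)
            if k.sum()>20:
                q=W[k];t=T[k]; lm=t<np.median(t); print("  y",np.percentile(q[:,1],[3,97]).round(1),"mid lo/hi",np.mean(np.percentile(q[lm,1],[5,95])).round(1),np.mean(np.percentile(q[~lm,1],[5,95])).round(1),"t",np.percentile(t,[1,99]).round(1),k.sum())
        dk=box(c,*B[n]["rack"])&((h<6)|(h>174))&(s>120)&(abs(N-n0+30)<6); print("  deck n",np.median(N[dk]),dk.sum())
        dk=box(c,*B[n]["rack"])&(v<60)&(abs(N-n0)<6)&(W[...,1]>-580)&(W[...,1]<-500); print("  black y",np.percentile(W[dk][:,1],[3,97]),"t",np.percentile(T[dk],[1,99]),dk.sum())
        b=box(c,*B[n]["rack"])&(s<50)&(v>110)&(P[...,2]>255)&(P[...,2]<275); print("  bar x",np.percentile(W[b][:,0],[2,98]),"y",np.percentile(W[b][:,1],[2,98]))
    ty=np.radians(82.8);tx=np.array([np.cos(ty),np.sin(ty)]);tyv=np.array([-tx[1],tx[0]])
    L=np.stack([(P[...,:2]-[470.5,-242.6])@tx,(P[...,:2]-[470.5,-242.6])@tyv],-1)
    m=box(c,*B[n]["tray"])&((h<28)|(v<60))&(P[...,2]>28)&(P[...,2]<45)&(abs(L[...,0])<97)&(abs(L[...,1])<105)
    print("trayleg local",rect(L[m]),m.sum())
```

```text
top 108.2 n0 95.2
  y [-704.7 -678.1] mid lo/hi -691.4 -691.4 t [-32.  109.5] 160
  y [-625.3 -596.6] mid lo/hi -612.1 -610.3 t [-35.1 109. ] 185
  y [-465.  -437.6] mid lo/hi -451.5 -451.4 t [-34.9 107.1] 191
  deck n 65.17311304480269 1310
  black y [-544.59892742 -516.57740724] t [-81.09969001 107.66779977] 211
  bar x [-53.28053215  -5.60542146] y [-746.53385156 -392.97558936]
top 108.8 n0 98.9
  y [-704.8 -678.1] mid lo/hi -690.8 -691.6 t [-38.1 103.7] 165
  y [-625.  -596.6] mid lo/hi -611.3 -610.3 t [-40.1 104. ] 186
  y [-464.8 -437.2] mid lo/hi -450.8 -451.4 t [-38.7 103.4] 197
  deck n 68.86531007863292 1318
  black y [-544.0166842  -515.99102948] t [-85.44144996 103.3984291 ] 211
  bar x [-58.96176031 -11.72552104] y [-746.36991816 -392.6057205 ]
trayleg local (array([ 7.5, 67.4]), array([ 30.7, 149.2]), 88.5) 479
side 108.2 n0 96.1
  y [-703.2 -674.9] mid lo/hi -688.7 -688.9 t [-28.  109.1] 196
  y [-623.5 -594.9] mid lo/hi -610.0 -608.6 t [-29.1 108.1] 220
  y [-463.3 -436.1] mid lo/hi -449.7 -449.6 t [-30.2 106.2] 258
  deck n 66.4009776257706 2024
  black y [-542.98998756 -513.99017682] t [-92.48561429 106.01612407] 512
  bar x [-53.62905427  -6.82679398] y [-743.05347968 -390.42690095]
side 108.8 n0 99.7
  y [-703.  -674.8] mid lo/hi -688.5 -688.9 t [-33.5 103.4] 202
  y [-622.8 -594.7] mid lo/hi -609.2 -608.5 t [-34.  103.1] 219
  y [-462.9 -435.3] mid lo/hi -448.9 -449.5 t [-33.8 102.1] 263
  deck n 69.8346619771894 2024
  black y [-542.64459496 -513.64757952] t [-99.31240067 101.65198722] 513
  bar x [-58.90553615 -13.06640698] y [-742.63407594 -390.12384563]
trayleg local (array([ 5. , 68.4]), array([ 29.7, 152.2]), 87.8) 703
```

```bash
cat >> h.py <<'E'
yw=np.radians(108.7); a=np.radians(38)
ex=np.array([np.cos(yw),np.sin(yw),0]);ey=np.array([-ex[1],ex[0],0]);ez=np.array([0,0,1.])
n=-np.sin(a)*ex+np.cos(a)*ez; t=np.cos(a)*ex+np.sin(a)*ez
tw=np.radians(82.8); tx=np.array([np.cos(tw),np.sin(tw),0]); ty=np.array([-tx[1],tx[0],0]); T0=np.array([470.5,-242.6,0])
OFF=25; UP=8
def att(y,z):
    q=R.from_matrix(np.c_[np.cross(y,z),y,z]).as_quat(); return np.r_[q[3],q[:3]]
def rk(lane,dn=0): return ey*lane+n*(83.9+UP+dn)+t*(29.5-OFF)
def tr(y,dz=0): return T0+tx*(-5-OFF)+ty*y+ez*(20+UP+dz)
E
python3 - <<'E'
from h import *; from rig import bot
for s in (1,-1):
    qr=att(s*ey,-n); qt=att(s*ty,-ez); print("sign",s)
    for nm,p,q in [("g2",rk(-610),qr),("g2+150",rk(-610,150),qr),("g4",rk(-450.2),qr),("g4+150",rk(-450.2,150),qr),("g1",rk(-690),qr),("tA",tr(3),qt),("tA+",tr(3,150),qt),("tB",tr(-62),qt),("hi",[420,0,400],qt)]:
        j=bot.ik(np.asarray(p),q); print(nm,np.round(p),None if j is None else np.round(j,2))
E
```

```text
sign 1
g2 [595. 145.  75.] [-0.04  0.74  1.41  0.64  1.32  2.51]
g2+150 [624.  58. 193.] None
g4 [443.  94.  75.] [-0.15  0.49  1.86  0.62  1.21  2.31]
g4+150 [473.   7. 193.] [-0.31  0.37  1.68  0.52  1.52  2.37]
g1 [671. 171.  75.] None
tA [ 464. -272.   28.] None
tA+ [ 464. -272.  178.] None
tB [ 528. -280.   28.] None
hi [420   0 400] None
sign -1
g2 [595. 145.  75.] [-0.04  0.74  1.41  0.64  1.32 -0.63]
g2+150 [624.  58. 193.] [-0.16  0.67  1.24  0.57  1.59 -0.58]
g4 [443.  94.  75.] [-0.15  0.49  1.86  0.62  1.21 -0.83]
g4+150 [473.   7. 193.] [-0.31  0.37  1.68  0.52  1.52 -0.78]
g1 [671. 171.  75.] [ 0.    0.9   1.13  0.63  1.4  -0.53]
tA [ 464. -272.   28.] [-0.6   0.56  1.73 -0.    0.85 -0.47]
tA+ [ 464. -272.  178.] [-0.6   0.34  1.64 -0.    1.16 -0.47]
tB [ 528. -280.   28.] [-0.55  0.67  1.54 -0.    0.93 -0.42]
hi [420   0 400] [-0.09 -0.07  1.59 -0.    1.62  0.04]
```

```bash
cat >> h.py <<'E'
qr=att(-ey,-n); qt=att(-ty,-ez)
def grasp(bot,lane):
    bot.move_gripper(52,grip_force=45)
    bot.move_to(rk(lane,150),qr); bot.servo_line(rk(lane,25),speed=200)
    hit=bot.servo_line(rk(lane),speed=60,until_force=8)
    s=bot.read_state(); print("hit",hit,"err",(s["ee_pos"]-rk(lane)).round(1),s["ft_force"].round(1))
    bot.move_gripper(20); s=bot.read_state(); print("w",s["grip_width"],s["grip_force"],s["ft_force"].round(1),s["clock"])
E
python3 - <<'E'
from h import *; from rig import bot
p=bot.read_state()["ee_pos"]
bot.servo_line([p[0],p[1],430],speed=250)
bot.move_to([420,0,400],qt)
grasp(bot,-450.2)
c=bot.read_camera("side"); cv2.imwrite("pics/g1.png",cv2.resize(c["image"][80:260,200:440],None,fx=3,fy=3))
E
```

```text
hit False err [-0.   0.1 -0.1] [ 0.3  0.1 -0.1]
w 29.20758164833412 45.06283164024353 [ 0.2 -3.   3.2] 5.8583
```

View pics/g1.png

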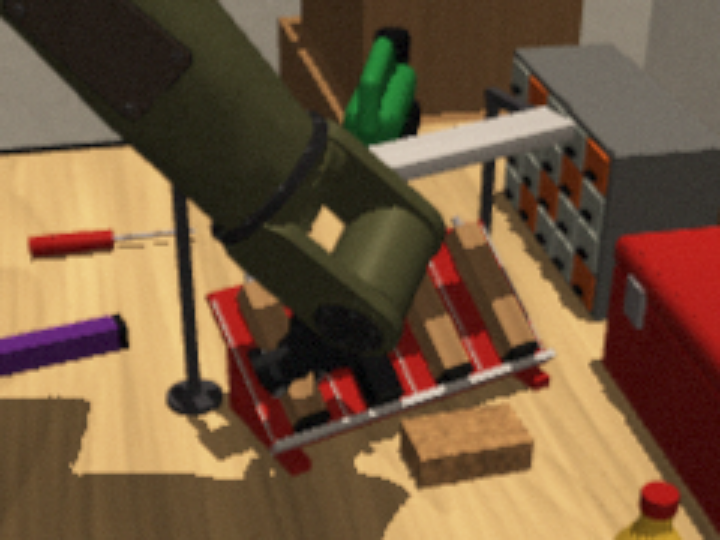

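```bash
cat >> h.py <<'E'
def place(bot,lane,y):
    bot.servo_line(rk(lane,30),speed=80); bot.servo_line(rk(lane,90),speed=150)
    bot.servo_line(rk(lane,90)-ex*60+ez*90,speed=200)
    print("w",bot.read_state()["grip_width"])
    bot.move_to([440,-60,300],qt); bot.move_to(tr(y,120),qt); bot.servo_line(tr(y,12),speed=150); bot.dwell(.2)
    hit=bot.servo_line(tr(y,-5),speed=15,until_force=4)
    s=bot.read_state(); print("hit",hit,"dz",s["ee_pos"]-tr(y),s["ft_force"].round(1),s["grip_width"])
    bot.move_gripper(42); bot.dwell(.2); bot.servo_line(tr(y,40),speed=60); bot.servo_line(tr(y,170),speed=200)
    print(bot.read_state()["clock"])
E
python3 - <<'E'
from h import *; from rig import bot
place(bot,-450.2,3)
bot.move_to([440,0,350],qt)
c=bot.read_camera("side"); cv2.imwrite("pics/p1.png",cv2.resize(c["image"][100:370,200:460],None,fx=2.2,fy=2.2));
E
```

```text
w 29.151071051890536
hit True dz [ 0.06577448 -0.19330286 10.52399208] [-0.1 -1.9  4.9] 29.44839286321566
12.75
```

View pics/p1.png

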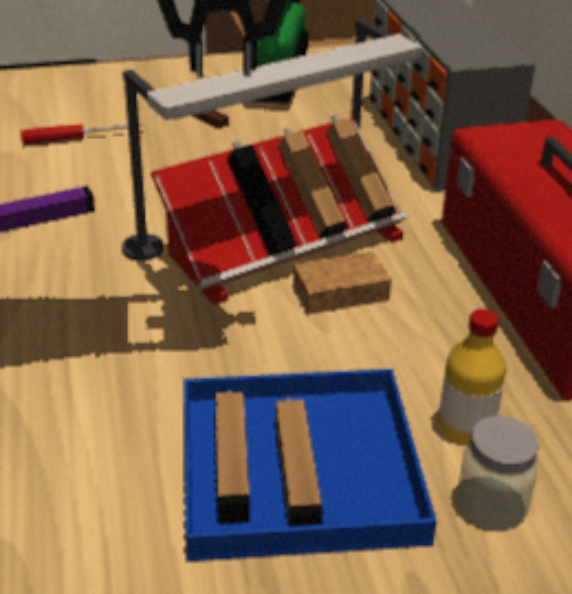

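```bash
sed -i 's/^OFF=25; UP=8/OFF=15; UP=5/; s/grip_force=45/grip_force=80/' h.py
python3 - <<'E'
from h import *; from rig import bot
lane=-610;y=-62
bot.move_to([480,0,400],qt)
grasp(bot,lane)
bot.servo_line(rk(lane,30),speed=80); bot.servo_line(rk(lane,90),speed=150)
bot.servo_line(rk(lane,90)-ex*60+ez*90,speed=200)
bot.move_to([440,-60,300],qt); bot.move_to(tr(y,120),qt); bot.servo_line(tr(y,40),speed=150)
s=bot.read_state(); print(s["grip_width"],s["ft_force"],s["moment"],s["clock"])
c=bot.read_camera("side"); np.savez("h2.npz",**c); cv2.imwrite("pics/h2.png",cv2.resize(c["image"][180:370,230:450],None,fx=3,fy=3))
E
```

```text
hit False err [ 0.   0.1 -0.1] [-0.3 -0.6  0.2]
w 28.80553016977065 79.50799942016602 [ 0.3 -2.7  2.5] 17.2833
28.74070591165372 [ 1.05224565  0.33822336 -0.54231903] [-0.00112925  0.00625621 -0.03707346] 21.7
```

View pics/h2.png

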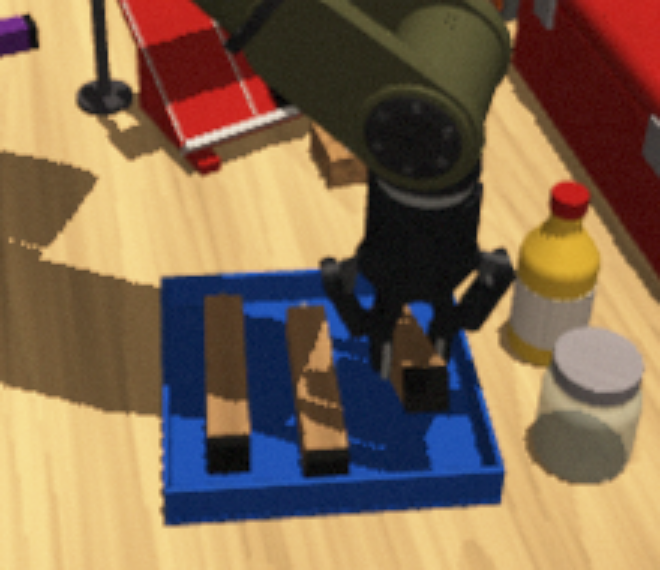

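Run:
```python
from h import *
c=dict(np.load("h2.npz"));P=cloud(c);H=hsv(c);h,s,v=[H[...,i].astype(int) for i in range(3)]
L=np.stack([(P-T0)@tx,(P-T0)@ty,P[...,2]],-1)
k=box(c,0,640,0,400)&(abs(L[...,1]+62)<25)&(L[...,2]>30)&(L[...,2]<110)&(abs(L[...,0])<110)&(h<25)&(s>60)
Q=L[k]; print(len(Q))
for x in range(-90,80,10):
    q=Q[(Q[:,0]>=x)&(Q[:,0]<x+10)]
    if len(q)>3: print(x,len(q),"z90",np.percentile(q[:,2],[10,50,90]).round(1),"y",np.percentile(q[:,1],[5,95]).round(1))
k=box(c,0,640,0,400)&(abs(L[...,1]+62)<14)&(L[...,0]<-70)&(L[...,0]>-95)&(L[...,2]>20)&(L[...,2]<90); q=L[k]; print("foot",len(q),np.percentile(q,[5,50,95],axis=0).round(1))
# first placed leg
k=box(c,0,640,0,400)&(abs(L[...,1]-3)<14)&(abs(L[...,0])<95)&(L[...,2]>28)&(L[...,2]<50);q=L[k];print("A",rect(q),np.percentile(q[:,2],[5,50,95]))
```

```text
298
-90 8 z90 [77.8 80.5 83.7] y [-67.4 -50.4]
-80 24 z90 [82.3 90.  97.5] y [-70.  -46.2]
-70 36 z90 [78.7 95.2 98.6] y [-71.2 -46.1]
-60 38 z90 [75.1 90.6 93.3] y [-72.9 -45.9]
-50 34 z90 [69.9 85.7 88.8] y [-71.1 -45.9]
-40 42 z90 [64.8 80.9 84.1] y [-77.8 -45.9]
-30 27 z90 [63.6 76.9 79.1] y [-85.9 -50.1]
-20 23 z90 [70.  72.3 74.3] y [-75.8 -51.7]
-10 19 z90 [64.8 67.5 68.8] y [-73.4 -54.5]
0 15 z90 [59.4 61.1 62.9] y [-73.5 -54.8]
10 11 z90 [55.1 57.5 58.5] y [-71.6 -57.6]
20 10 z90 [49.4 51.9 54. ] y [-73.7 -63.7]
30 4 z90 [46.  46.3 47.8] y [-72.1 -67. ]
40 4 z90 [40.5 43.1 43.3] y [-73.4 -69.5]
foot 115 [[-84.8 -73.8  74.9]
 [-80.6 -61.8  81.6]
 [-76.1 -49.6  89.1]]
A (array([-11.1,   3. ]), array([ 27.9, 152.9]), 90.0) [32.89766355 35.22146764 37.27389352]
```

Run:
```python
from h import *; from rig import bot
y=-62
for z in (25,15,8,4,2,1,0,-1,-2):
    hit=bot.servo_line(tr(y,z),speed=25,until_force=15); s=bot.read_state(); print(z,hit,(s["ee_pos"]-tr(y)).round(1)[2],s["ft_force"].round(1),s["moment"].round(2))
    if hit: break
c=bot.read_camera("side"); P=cloud(c);H=hsv(c);h,s,v=[H[...,i].astype(int) for i in range(3)]
L=np.stack([(P-T0)@tx,(P-T0)@ty,P[...,2]],-1)
k=box(c,0,640,0,400)&(abs(L[...,1]+62)<14)&(L[...,2]>25)&(L[...,2]<70)&(abs(L[...,0])<110)&(h<25)&(s>60); Q=L[k]
for x in range(-90,80,20):
    q=Q[(Q[:,0]>=x)&(Q[:,0]<x+20)]
    if len(q)>3: print(x,len(q),np.percentile(q[:,2],[50,90]).round(1))
print(bot.read_state()["clock"])
```

```text
25 True 37.6 [1.1 1.5 4.3] [ 0.6  -0.26 -0.09]
-30 17 [68.7 69.7]
-10 36 [61.7 65.3]
10 20 [52.7 55.9]
30 10 [43.3 46.3]
22.1167
```

Run:
```python
from h import *; from rig import bot
y=-62
bot.move_gripper(20,grip_force=20)
for z in np.arange(34,-2,-4):
    hit=bot.servo_line(tr(y,z),speed=20,until_force=25); s=bot.read_state(); print(z,hit,(s["ee_pos"]-tr(y)).round(1)[2],s["ft_force"].round(1),s["moment"].round(2),s["grip_width"].round(1))
    if hit or s["ft_force"][2]>15: break
c=bot.read_camera("side"); P=cloud(c);H=hsv(c);h,s,v=[H[...,i].astype(int) for i in range(3)]
L=np.stack([(P-T0)@tx,(P-T0)@ty,P[...,2]],-1)
k=box(c,0,640,0,400)&(abs(L[...,1]+62)<14)&(L[...,2]>25)&(L[...,2]<100)&(abs(L[...,0])<110)&(h<25)&(s>60); Q=L[k]
for x in range(-90,80,20):
    q=Q[(Q[:,0]>=x)&(Q[:,0]<x+20)]
    if len(q)>3: print(x,len(q),np.percentile(q[:,2],[50,90]).round(1))
print(bot.read_state()["clock"])
cv2.imwrite("pics/h3.png",cv2.resize(c["image"][180:370,230:450],None,fx=3,fy=3))
```

```text
Traceback (most recent call last):
AttributeError: 'float' object has no attribute 'round'
```

```bash
cat > lv.py <<'E'
from h import *; from rig import bot
y=-62
z0=bot.read_state()["ee_pos"][2]-tr(y)[2]; print("z0",z0)
for z in np.arange(z0-3,-2,-4):
    hit=bot.servo_line(tr(y,z),speed=20,until_force=25); s=bot.read_state(); print(round(z,1),hit,(s["ee_pos"]-tr(y)).round(1)[2],s["ft_force"].round(1),s["moment"].round(2),round(s["grip_width"],1))
    if hit or s["ft_force"][2]>15: break
c=bot.read_camera("side"); P=cloud(c);H=hsv(c);h,s,v=[H[...,i].astype(int) for i in range(3)]
L=np.stack([(P-T0)@tx,(P-T0)@ty,P[...,2]],-1)
k=box(c,0,640,0,400)&(abs(L[...,1]+62)<14)&(L[...,2]>25)&(L[...,2]<100)&(abs(L[...,0])<110)&(h<25)&(s>60); Q=L[k]
for x in range(-90,80,20):
    q=Q[(Q[:,0]>=x)&(Q[:,0]<x+20)]
    if len(q)>3: print(x,len(q),np.percentile(q[:,2],[50,90]).round(1))
print(bot.read_state()["clock"])
cv2.imwrite("pics/h3.png",cv2.resize(c["image"][180:370,230:450],None,fx=3,fy=3))
E
python3 lv.py
```

```text
z0 35.21450175135755
32.2 False 33.6 [ 1.4 -4.3 12.5] [ 0.13 -0.3  -0.09] 28.9
28.2 False 29.4 [ 1.  -5.   9.5] [-0.17 -0.19 -0.08] 28.8
24.2 False 25.5 [ 0.4 -4.7 11.3] [-0.1  -0.19 -0.04] 28.8
20.2 False 21.5 [ 0.3 -5.2 10.8] [-0.02 -0.14 -0.12] 28.4
16.2 False 17.0 [ 0.5 -4.4  7.2] [-0.14 -0.13 -0.04] 28.5
12.2 False 12.9 [ 0.5 -3.7  6.5] [-0.12 -0.15 -0.04] 28.9
8.2 False 8.8 [ 1.1 -4.   5.4] [-0.14 -0.1  -0.03] 29.2
4.2 False 5.1 [ 0.  -4.7  8.9] [ 0.07 -0.02 -0.03] 28.7
0.2 False 1.1 [-0.2 -3.3  7.8] [-0.12 -0.01 -0.01] 28.6
-90 39 [35.4 36.8]
-70 101 [35.3 36.6]
-50 101 [35.6 38. ]
-30 87 [35.2 37.1]
-10 54 [35.3 36.3]
10 6 [35.  35.8]
25.7333
```

View pics/h3.png

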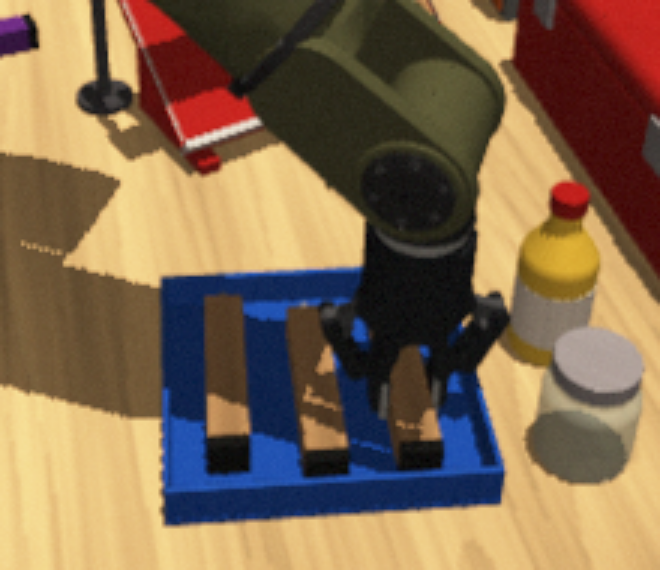

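The second leg now lies level: its top face is at 35 mm along its full length. I'll release it, back off and check.

Run:
```python
from h import *; from rig import bot
y=-62
bot.move_gripper(40); bot.dwell(.2); bot.servo_line(tr(y,40),speed=50); bot.servo_line(tr(y,170),speed=200)
bot.move_to([400,0,400],qt); bot.dwell(.3)
c=bot.read_camera("side"); P=cloud(c)
L=np.stack([(P-T0)@tx,(P-T0)@ty,P[...,2]],-1)
for yy in (67,3,-62):
    k=box(c,0,640,0,400)&(abs(L[...,1]-yy)<20)&(abs(L[...,0])<97)&(L[...,2]>28)&(L[...,2]<60);q=L[k];print(rect(q),np.percentile(q[:,2],[5,50,95]).round(1))
s=bot.read_state();print(s["clock"],s["ft_force"])
cv2.imwrite("pics/end.png",cv2.resize(c["image"][100:370,200:460],None,fx=2.2,fy=2.2))
```

```text
(array([ 5.3, 68.4]), array([ 29.8, 151.6]), 87.8) [32.8 35.1 37. ]
(array([-11.6,   4.1]), array([152.4,  30.3]), 0.0) [32.  35.2 37.3]
(array([ -9.6, -61.2]), array([ 30.6, 152.7]), 89.8) [31.9 35.2 37.3]
29.65 [-1.648944    0.86231165  0.00818395]
```

View pics/end.png

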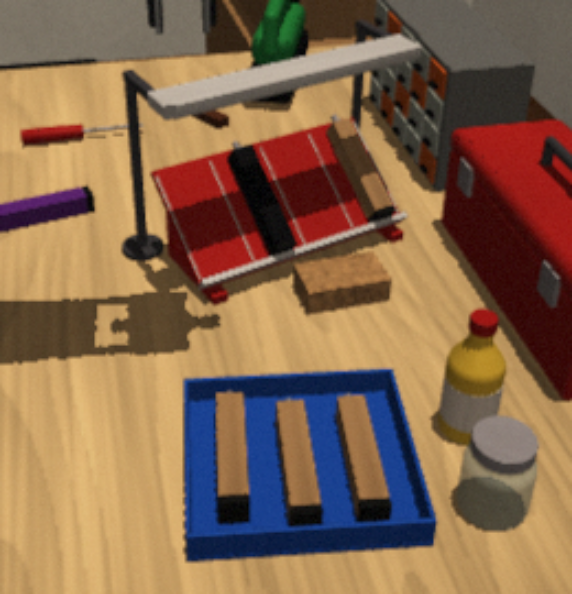

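The picture shows three legs flat in the tray, at about (232,455), (298,460) and (362,455). The black leg and the spare beech leg are still in the rack, and the sanding block, glue bottle and screw jar haven't moved.

```bash
python3 -c "
from rig import bot
print(bot.finish_job())"
```

```text
the job is handed in; nothing more can be done
None
```

The job is handed in at about 30 s: three beech legs lie flat and apart in the blue tray, the spare and black legs are still in the rack, and the bystanders are undisturbed; however, I released the first leg about 10 mm high, so it settled the last bit on its own.

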